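# Open the push-latch seasoning box beside the grill

### The job

Open the wider of the two steel seasoning boxes: press its wooden lid down gently near the front edge until the touch latch clicks, then catch the lid with the hand as it springs up and ease it back to its stop, so that it does not fly open. Leave that lid standing fully open, and leave the narrow box shut.

Things in the scene. Friction and masses are not known exactly. Their poses are not given: they have to be found in the camera images.
- wide_lid (a joint): Lid angle of the wide box (rad): 0 shut and latched, negative pressed in, 1.15 fully open at its stop. The near edge swings up. About 8 N at wide_front sinks the lid; the latch lets go by -0.03, the lid bottoms at -0.055. Then a spring lifts it (5 N at wide_front when shut, fading) and holds it open; unchecked it flies up at over 4 rad/s. Once clicked it does not latch again.
- wide_front (a point): Where to press: on the top face of the wide box's wooden lid (158 mm hinge to free edge, 148 mm wide, 10 mm thick), mid-width, 125 mm from the hinge line, 33 mm from the free near edge. Moves with the lid; shut, it is 85 to 140 mm above the counter. x runs along the lid towards the hinge, y along the hinge, z out of the top face.
- wide_box: The wide steel box, to be opened: 170 mm deep (x), 160 wide (y), 80 tall, 4 mm walls, lid inset flush with the rim; on a fixed wooden riser 5 to 60 mm high. Origin: centre of its underside; x level from the lid's free edge to its hinge, z up. Hinge line along y at x +79, z +80 mm. At lid angle q a point of the lid's top r from the hinge lies -r cos(q) in x, r sin(q) in z from it.
- narrow_lid (a joint): Lid angle (rad) of the other steel box, to be left shut: same make, depth and height and the same kind of sprung touch-latch wooden lid, but only 100 mm wide, on its own riser. 0 = shut.

How it is judged:
On the way, in this order (a step that is already met when the one before it is completed fails the run):
1. the wide lid is pressed in (value of joint wide_lid below -0.02 rad), for 0.05 s.
2. the lid, sprung up, is held back: half open and moving no faster than 3 rad/s (value of joint wide_lid between 0.45 and 1 rad and velocity of joint wide_lid below 3 rad/s), for 0.1 s.
At the end, for the whole second after the job is handed in: The wide lid stands open at its stop (more than 1.05 rad), at rest, and the narrow lid is still shut (less than 0.05 rad) (value of joint wide_lid above 1.05 rad and velocity of joint wide_lid below 0.1 rad/s and value of joint narrow_lid below 0.05 rad); the robot touches nothing.
It fails at once if the wide lid flies open: faster than 3 rad/s when past 0.5 rad (value of joint wide_lid above 0.5 rad and velocity of joint wide_lid above 3 rad/s).
It fails at once if the fingers press on the wide box or its lid with over 60 N (contact force between the fingers and wide_box above 60 N).
It also fails if it takes over 35 s, if anything falls off the work surface, if the arm or the gripper's body presses on something with over 40 N, if the wrist force passes 120 N, or if a joint passes its speed limit or range.

### The arm

A 6-joint arm with a two-finger parallel gripper is mounted at the origin on the work surface. World frame = base frame: x ahead of the robot, y to its left, z up, the work surface at z = 0. Lengths are in m, angles in rad, forces in N, time in s.
With the tool pointing down it reaches from about 0.25 to 0.725 m from the base axis. Payload 9.7 kg.
Tool frame: the origin (TCP) lies midway between the tips of the shut fingers; the grasp point (between the pads) lies 19 mm behind it; z points along the fingers, y is the line along which they close (so a half turn about z gives the same grasp; the last joint's range is limited). The gripper opens to 85 mm and grips with 20 to 120 N. Pads are 22 mm wide; open, the fingers measure 114 mm over their backs; the gripper's body (76 mm by 85 mm) begins 54 mm behind the grasp point. The pads swing forward as they close: fully open they stand 13 mm farther back than shut.
Start: joints at [1.35, 0.087, 0.176, 1.66, 0, 1.571], TCP at [0.12, 0.537, 0.231] pointing down, gripper open.
Joint ranges: [-3.13, 3.13], [-0.85, 1.81], [-1.15, 1.24], [-2.2, 2.28], [-1.44, 1.52], [-3.14, 3.14]. Speed limits (rad/s): [2.22, 2.22, 2.57, 3.14, 3.14, 3.14].

### API

Orientations are given as [roll, pitch, yaw] about the fixed x, y, z axes, in that order (R = Rz(yaw) Ry(pitch) Rx(roll)).
In Python, from cell import ctrl, optics, finder gives the robot as it stands.
- The arm moves only by the tool play_rows, never from a script. Its argument "motion" is a list that holds one entry, the list of rows, each a list of 5 numbers: the closure, from -1 (fully open) to 1 (shut), so that 0 is half open, then the shift along the tool's x, y, z in mm, then the turn about the tool's z in degrees. A call has exactly 10 rows; each row shifts and turns the commanded pose from where the row before left it, along the tool's axes as they then stand; what a row does not reach is not made up. A row lasts 1/12 s, in which the tool goes at most 41.7 mm and 7.16 degrees, less where a joint would pass 70% of its speed; a pose out of reach is approached as far as the arm can. A call with a gripper value outside its range is refused whole. The fingers move at their own pace and stop on an object; "grip_force" is the grip in N (left out, the last holds). Time passes only in rows, so rows that do not move let the fingers close, or fill a call up. It gives the time, the measured TCP pose, the force, the opening and the grip force at its end, in the units of the state.
- ctrl.read_state(): the state, without advancing time (a new reading comes with each control period).
- optics.read_camera(name): name is "side" or "top"; returns a dict with "img" (420x560x3 uint8, red, green, blue), "fx", "fy", "cx", "cy" (pixels), "k1" (the pictures are not rectified: a ray, as slopes to the right and down, at radius r is drawn at 1 + k1 r^2 times it, then the intrinsics apply), "eye" and "orientation" of the camera in the world. Camera axes: x right, y up, looking along -z (the intrinsics and any distortion apply to the point x, -y, -z); pixel columns grow to the right and rows downward; lengths in m; the calibration is good to about 2 mm. A picture is of the moment at which its call begins. There is no depth.
- ctrl.sign_off(): hands the job in; it is judged then, once.
Trained networks look in the newest picture that a camera, given by its name, has taken for a name from the list of things; names that differ only in an ending like _2 or _b are one class to them, and where a whole thing is asked for, a point or a joint stands for the part that bears it (a point fixed in the world has none). Each returns a list of dicts, best first, with "p" (0 to 1); they miss things now and then, are a little off and sometimes report something else, mostly with a low value. They report only what shows in the picture. A call takes as long as a camera call.
- finder.spot_in(camera, target): "rect" ([left, top, right, bottom] in pixels, round what is visible of it).
- finder.outline_of(camera, target): "mask" (420x560 bool, what is visible of it) and "rect" ([left, top, right, bottom] in pixels, round what is visible of it).
- finder.tip_of(camera, target): "xy" ([column, row] in pixels: a listed point, or the origin of a listed thing).
The state is a dict: "time": time; "joints": joint angles; "qvel": joint speeds; "joint_efforts": joint torques, N m; "tool_pos": TCP position; "ee_rot": TCP orientation; "wrist_force": force on the tool from outside, world axes, zero at the start; "wrist_torque": the same for the moment, N m; "finger_gap": opening from 0.0 (shut) to 1.0 (fully open); "grasp_force": force on a finger pad.
Only numpy, scipy, OpenCV 4.12 (cv2) and the standard library are available. Lean on these libraries where they do the work, as an engineer would, in place of code of your own. Each camera call takes 0.05 s, during which the arm holds its last target. There are 200 camera calls.

## Working session

There is one attempt and no reset: what is moved stays moved. The work goes in short steps, Python scripts to look and compute and a tool call to move; the robot and the scene stay as the last step left them, time stands still between calls to the robot, and variables do not carry over. Pictures are saved under pics/ and viewed, at most 10 in all, crops included, and the job is handed in when it is done.

Besides the shell and the picture viewer there is one more tool, called after ">>>" as name([rows], argument=value, ...), one row to a line, values as JSON. play_rows: Moves the arm, as the interface text tells. Its arguments: {"type":"object","properties":{"motion":{"type":"array"},"grip_force":{"type":"number"}},"required":["motion"]}

```bash
mkdir -p pics; cat > h.py <<'E'
import numpy as np, cv2
from scipy.spatial.transform import Rotation as R
from cell import ctrl, optics, finder
def rot(o):
    o=np.array(o,float)
    if o.shape==(3,3): return o
    return (R.from_euler('xyz',o) if o.size==3 else R.from_quat(o)).as_matrix()
def ray(c,uv):
    K=np.array([[c['fx'],0,c['cx']],[0,c['fy'],c['cy']],[0,0,1.]])
    p=cv2.undistortPoints(np.array([[uv]],float),K,np.array([c['k1'],0,0,0.]))[0,0]
    d=rot(c['orientation'])@np.array([p[0],-p[1],-1]); return np.array(c['eye']),d/np.linalg.norm(d)
def proj(c,P):
    p=rot(c['orientation']).T@(np.array(P)-c['eye']); s=np.array([p[0],-p[1]])/-p[2]
    s=s*(1+c['k1']*(s@s)); return np.array([c['fx']*s[0]+c['cx'],c['fy']*s[1]+c['cy']])
E
python3 - <<'E'
from h import *
C={}
for n in('side','top'):
    c=C[n]=optics.read_camera(n); im=c.pop('img'); cv2.imwrite(f'pics/{n}0.png',im[...,::-1]); print(n,c)
    for t in('wide_front','wide_box'):
        print(t,[(np.round(d['xy'],1),round(d['p'],2)) for d in finder.tip_of(n,t)][:3])
    for t in('wide_lid','narrow_lid','wide_box'):
        print(t,[(np.round(d['rect'],0),round(d['p'],2)) for d in finder.outline_of(n,t)][:3])
print(ctrl.read_state())
E
```

```text
side {'fx': 506.60278889989024, 'fy': 506.60278889989024, 'cx': 276.9779592774619, 'cy': 204.26275029817674, 'k1': -0.0827997580654285, 'eye': array([0.25583007, 0.66793784, 0.8052795 ]), 'orientation': array([ 0.85240939, -0.01455157, -2.6986061 ])}
wide_front [(array([302.4, 173.6]), 0.74)]
wide_box [(array([284.8, 195.4]), 0.86)]
wide_lid [(array([240., 138., 331., 196.]), 0.77)]
narrow_lid [(array([231., 274., 329., 328.]), 0.97)]
wide_box [(array([206., 138., 335., 263.]), 0.77)]
top {'fx': 529.2544924961297, 'fy': 529.2544924961297, 'cx': 280.44427263297433, 'cy': 211.57743705128752, 'k1': -0.09934116282199422, 'eye': array([ 0.40183951, -0.01349801,  1.09271259]), 'orientation': array([ 0.17451709,  0.02249236, -1.59817355])}
wide_front [(array([367.4, 206.3]), 0.89)]
wide_box [(array([368.6, 191.3]), 0.9)]
wide_lid [(array([331., 139., 418., 232.]), 0.92)]
narrow_lid [(array([179., 218., 238., 309.]), 0.96)]
wide_box [(array([279., 133., 423., 243.]), 0.78)]
{'time': 0.6, 'joints': array([1.35001332e+00, 8.68927081e-02, 1.75881677e-01, 1.65977860e+00,
       1.51395162e-05, 1.57082861e+00]), 'qvel': array([ 0.00203011, -0.00182088, -0.00055101,  0.00122429,  0.00013114,
       -0.00053087]), 'joint_efforts': array([ 8.19083070e-04, -5.19820333e+01,  4.64689958e+01,  1.16896794e-03,
        4.10190341e-05, -2.74519522e-06]), 'tool_pos': array([0.1204422 , 0.53664988, 0.23127877]), 'ee_rot': array([ 3.14158596e+00, -1.51397322e-05,  2.92077737e+00]), 'wrist_force': array([-0.6689491 ,  0.48008907, -0.00591711]), 'wrist_torque': array([1.69534498e-02, 3.44625798e-02, 3.37994054e-05]), 'grasp_force': 0.0, 'finger_gap': 1.0010414667015863}
```

View pics/side0.png

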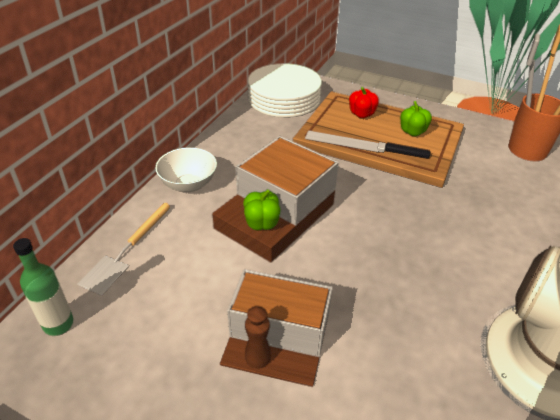

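View pics/top0.png

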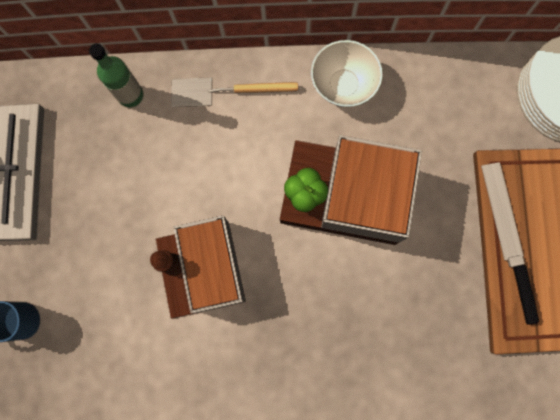

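The top view shows the wide lid as a quad around (340,140), (418,152), (405,235), (327,222), with its free edge at the bottom, towards the robot. A pepper stands on the riser at (306,190), and the narrow box is at (210,263). The side view shows the wide lid around (287,167). The networks agree with both pictures.

```bash
cat > fit.py <<'E'
from h import *
from scipy.optimize import least_squares
obs=[]
for n in('side','top'):
    c=optics.read_camera(n); m=finder.outline_of(n,'wide_lid')[0]['mask'].astype(np.uint8)
    cn=max(cv2.findContours(m,0,1)[0],key=cv2.contourArea); h=cv2.convexHull(cn)
    for e in np.linspace(2,20,40):
        q=cv2.approxPolyDP(h,e,True)
        if len(q)==4: break
    q=q[:,0].astype(float); f=finder.tip_of(n,'wide_front')[0]['xy']; print(n,q.tolist(),np.round(f,1))
    obs.append((c,q,np.array(f)))
L=np.array([[-79,-74,80],[-79,74,80],[79,74,80],[79,-74,80]])/1e3; F=np.array([-.046,0,.08])
def T(v,P): 
    a=v[3]; return np.array([[np.cos(a),-np.sin(a),0],[np.sin(a),np.cos(a),0],[0,0,1]])@P+v[:3]
def res(v,full=False):
    r=[]
    for c,q,f in obs:
        for P in L:
            p=proj(c,T(v,P)); r+=list(p-q[np.argmin(((q-p)**2).sum(1))])
        r+=list((proj(c,T(v,F))-f)*.7)
    return np.array(r)
s=min((least_squares(res,[.45,-.17,z,a],loss='soft_l1') for z in(.02,.05) for a in(-.3,-.15,0.1)),key=lambda s:s.cost)
v=s.x; print('box',v.round(4),'yaw deg',np.degrees(v[3]).round(1),'rms',np.sqrt((res(v)**2).mean()).round(2)); print(res(v).round(1))
print('front',T(v,F).round(4),'hinge',T(v,np.array([.079,0,.08])).round(4),'freeedge',T(v,np.array([-.079,0,.08])).round(4))
E
python3 fit.py
```

```text
side [[242.0, 164.0], [275.0, 138.0], [332.0, 162.0], [296.0, 195.0]] [305.4 168.7]
top [[343.0, 139.0], [416.0, 154.0], [404.0, 233.0], [327.0, 218.0]] [369.4 207. ]
box [ 0.618  -0.1711  0.047  -0.2225] yaw deg -12.7 rms 1.83
[ 2.7  0.1 -0.3 -0.1 -3.4  2.   4.5 -0.7 -1.2  2.3  1.7  0.4 -0.3  0.3
 -1.5 -1.2  2.3 -1.8 -0.2  1.1]
front [ 0.5732 -0.1609  0.127 ] hinge [ 0.6951 -0.1885  0.127 ] freeedge [ 0.541  -0.1537  0.127 ]
```

Fit: wide_front is at (0.573, -0.161, 0.127), 0.595 m from the base, and both height and reach are plausible. The tool's yaw already matches the box, with tool x = −box x. I'll rise and cross with the fingers shut.

>>> play_rows([
  [[1,0,0,-40,0],[1,0,0,-40,0],[1,-21,-20,0,0],[1,-21,-20,0,0],[1,-21,-20,0,0],[1,-21,-20,0,0],[1,-21,-20,0,0],[1,-21,-20,0,0],[1,-21,-20,0,0],[1,-21,-20,0,0]],
])

```text
time: 1.73
tool_pos: [0.2498, 0.3425, 0.3114]
ee_rot: [3.141, 0.0, 2.921]
wrist_force: [-0.4, 0.0, 0.3]
finger_gap: 0.006
grasp_force: 0.0
```

>>> play_rows([
  [[1,-21,-21,0,0],[1,-21,-21,0,0],[1,-21,-21,0,0],[1,-21,-21,0,0],[1,-21,-21,0,0],[1,-21,-21,0,0],[1,-21,-21,0,0],[1,-21,-21,0,0],[1,-21,-21,0,0],[1,-21,-21,0,0]],
])

```text
time: 2.57
tool_pos: [0.4088, 0.0914, 0.3115]
ee_rot: [3.141, 0.001, 2.921]
wrist_force: [0.6, 1.4, -1.9]
finger_gap: 0.002
grasp_force: 0.0
```

>>> play_rows([
  [[1,-21,-21,0,0],[1,-21,-21,0,0],[1,-21,-21,0,0],[1,-21,-21,0,0],[1,-21,-21,0,0],[1,-21,-21,0,0],[1,-21,-21,0,0],[1,-21,-21,0,0],[1,0,0,0,0],[1,0,0,0,0]],
])

```text
time: 3.4
tool_pos: [0.5357, -0.109, 0.3104]
ee_rot: [-3.142, -0.002, 2.919]
wrist_force: [0.4, 0.9, 0.1]
finger_gap: -0.004
grasp_force: 0.0
```

>>> play_rows([
  [[1,-24,-21,0,0],[1,-24,-21,0,0],[1,0,0,0,0],[1,0,0,30,0],[1,0,0,30,0],[1,0,0,30,0],[1,0,0,30,0],[1,0,0,25,0],[1,0,0,0,0],[1,0,0,0,0]],
])

```text
time: 4.23
tool_pos: [0.5721, -0.1583, 0.1663]
ee_rot: [3.141, -0.002, 2.922]
wrist_force: [-0.3, 0.1, 0.0]
finger_gap: -0.0
grasp_force: 0.0
```

```bash
python3 - <<'E'
from h import *
ims=[]
s=ctrl.read_state(); print(s['time'],s['tool_pos'],s['wrist_force'])
import numpy as np
v=np.array([.618,-.1711,.047,-.2225]); a=v[3]
M=np.array([[np.cos(a),-np.sin(a),0],[np.sin(a),np.cos(a),0],[0,0,1]])
for n,(x0,y0) in(('side',(200,60)),('top',(270,80))):
    c=optics.read_camera(n); im=c['img'][...,::-1].copy()
    for P in [[-79,-74,80],[-79,74,80],[79,74,80],[79,-74,80],[-46,0,80]]:
        u=proj(c,M@(np.array(P)/1e3)+v[:3]); cv2.circle(im,tuple(int(round(k)) for k in u),1,(255,0,255),-1)
    u=proj(c,s['tool_pos']); cv2.circle(im,tuple(int(round(k)) for k in u),1,(255,255,0),-1)
    ims.append(cv2.resize(im[y0:y0+200,x0:x0+190],None,fx=2,fy=2,interpolation=cv2.INTER_CUBIC))
cv2.imwrite('pics/near1.png',np.hstack(ims))
E
```

```text
4.2333 [ 0.57213792 -0.15829834  0.16632516] [-0.30876809  0.07614809  0.03098383]
```

View pics/near1.png

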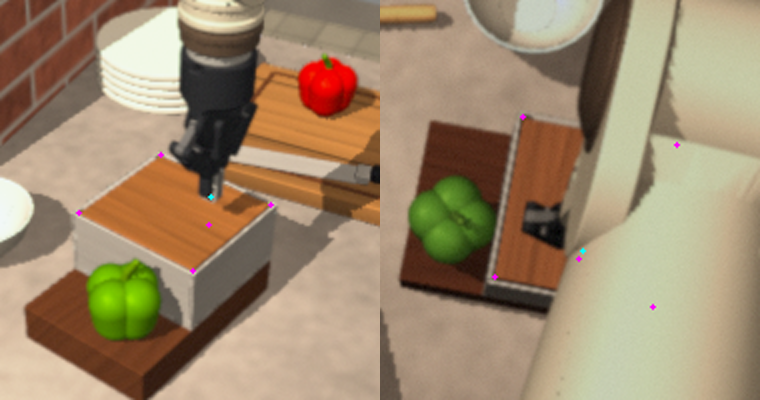

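The fitted lid corners sit on the rim in both views, and the fingertip (crop 211,197) is directly above the press point (209,225). Next I'll lower slowly onto it.

>>> play_rows([
  [[1,0,0,10,0],[1,0,0,10,0],[1,0,0,8,0],[1,0,0,3,0],[1,0,0,2,0],[1,0,0,1,0],[1,0,0,1,0],[1,0,0,1,0],[1,0,0,1,0],[1,0,0,0,0]],
])

```text
time: 5.17
tool_pos: [0.573, -0.1594, 0.1293]
ee_rot: [-3.142, 0.0, 2.921]
wrist_force: [-0.8, 0.3, 0.3]
finger_gap: 0.004
grasp_force: 0.0
```

>>> play_rows([
  [[1,0,0,1,0],[1,0,0,0.5,0],[1,0,0,0.5,0],[1,0,0,0.5,0],[1,0,0,0.5,0],[1,0,0,0,0],[1,0,0,0,0],[1,0,0,0,0],[1,0,0,0,0],[1,0,0,0,0]],
])

```text
time: 6.0
tool_pos: [0.5731, -0.1594, 0.1269]
ee_rot: [-3.142, 0.001, 2.921]
wrist_force: [-1.3, -0.2, 5.6]
finger_gap: -0.005
grasp_force: 2.7
```

>>> play_rows([
  [[1,0,0,0.5,0],[1,0,0,0.5,0],[1,0,0,0.5,0],[1,0,0,0.5,0],[1,0,0,0.5,0],[1,0,0,0,0],[1,0,0,0,0],[1,0,0,0,0],[1,0,0,0,0],[1,0,0,0,0]],
])

```text
time: 6.83
tool_pos: [0.5732, -0.1594, 0.1249]
ee_rot: [-3.142, 0.001, 2.921]
wrist_force: [-2.7, 0.7, 7.8]
finger_gap: 0.002
grasp_force: 3.9
```

>>> play_rows([
  [[1,0,0,0.5,0],[1,0,0,0.5,0],[1,0,0,0.5,0],[1,0,0,0.5,0],[1,0,0,0,0],[1,0,0,0,0],[1,0,0,0,0],[1,0,0,0,0],[1,0,0,0,0],[1,0,0,0,0]],
])

```text
time: 7.67
tool_pos: [0.5732, -0.1594, 0.1229]
ee_rot: [-3.142, 0.001, 2.921]
wrist_force: [-1.5, 0.6, 8.0]
finger_gap: -0.002
grasp_force: 4.0
```

>>> play_rows([
  [[1,0,0,0.5,0],[1,0,0,0.5,0],[1,0,0,0.5,0],[1,0,0,0,0],[1,0,0,0,0],[1,0,0,0,0],[1,0,0,0,0],[1,0,0,0,0],[1,0,0,0,0],[1,0,0,0,0]],
])

```text
time: 8.5
tool_pos: [0.5733, -0.1594, 0.1214]
ee_rot: [-3.142, 0.002, 2.921]
wrist_force: [-1.7, 1.1, 8.4]
finger_gap: 0.003
grasp_force: 4.0
```

>>> play_rows([
  [[1,0,0,-2,0],[1,0,0,-2,0],[1,0,0,-2,0],[1,0,0,-2,0],[1,0,0,-2,0],[1,0,0,-2,0],[1,0,0,-2,0],[1,0,0,0,0],[1,0,0,0,0],[1,0,0,0,0]],
])

```text
time: 9.33
tool_pos: [0.5732, -0.1594, 0.1344]
ee_rot: [-3.142, 0.001, 2.921]
wrist_force: [1.0, 0.0, 5.1]
finger_gap: 0.003
grasp_force: 2.3
```

The latch has clicked: the lid pushes up on the fingertip with 5 N, 7 mm above shut. Now I'll ease it up along the arc at about 0.5 rad/s.

>>> play_rows([
  [[1,-0.4,0,-5.4,0],[1,-0.6,0,-5.4,0],[1,-0.8,0,-5.4,0],[1,-1,0,-5.3,0],[1,-1.2,0,-5.3,0],[1,-1.5,0,-5.2,0],[1,-1.7,0,-5.2,0],[1,-1.9,0,-5.1,0],[1,-2.1,0,-5,0],[1,-2.3,0,-4.9,0]],
])

```text
time: 10.17
tool_pos: [0.5864, -0.1624, 0.1868]
ee_rot: [-3.142, -0.0, 2.921]
wrist_force: [2.4, -0.7, 1.7]
finger_gap: 0.002
grasp_force: 1.3
```

>>> play_rows([
  [[1,-2.5,0,-4.8,0],[1,-2.7,0,-4.7,0],[1,-2.8,0,-4.6,0],[1,-3,0,-4.5,0],[1,-3.2,0,-4.4,0],[1,-3.4,0,-4.3,0],[1,-3.5,0,-4.1,0],[1,-3.7,0,-4,0],[1,-3.9,0,-3.8,0],[1,-4,0,-3.7,0]],
])

```text
time: 11.0
tool_pos: [0.6184, -0.1696, 0.2296]
ee_rot: [3.142, -0.0, 2.921]
wrist_force: [0.8, -1.5, 0.4]
finger_gap: -0.003
grasp_force: 0.6
```

>>> play_rows([
  [[1,-4.2,0,-3.5,0],[1,-4.3,0,-3.3,0],[1,-4.4,0,-3.2,0],[1,-4.5,0,-3,0],[1,-4.7,0,-2.8,0],[1,-4.8,0,-2.6,0],[1,-4.9,0,-2.4,0],[1,-5,0,-2.2,0],[1,-4,0,-2,0],[1,0,0,0,0]],
])

```text
time: 11.83
tool_pos: [0.6585, -0.1785, 0.2543]
ee_rot: [-3.142, -0.0, 2.921]
wrist_force: [-1.0, 1.3, -0.9]
finger_gap: 0.001
grasp_force: 0.0
```

```bash
python3 - <<'E'
from h import *
ims=[]
s=ctrl.read_state(); print(s['time'],s['tool_pos'],s['wrist_force'],s['joints'])
for n,(x0,y0) in(('side',(200,30)),('top',(270,80))):
    c=optics.read_camera(n); im=c['img'][...,::-1]
    ims.append(cv2.resize(im[y0:y0+200,x0:x0+190],None,fx=2,fy=2,interpolation=cv2.INTER_CUBIC))
cv2.imwrite('pics/near2.png',np.hstack(ims))
E
```

```text
11.8333 [ 0.6584738  -0.17854501  0.25431784] [-1.00727586  1.28047403 -0.89009735] [-2.64767040e-01  4.50913763e-01  6.65019638e-01  1.78515302e+00
 -3.85766295e-05 -4.39926739e-02]
```

View pics/near2.png

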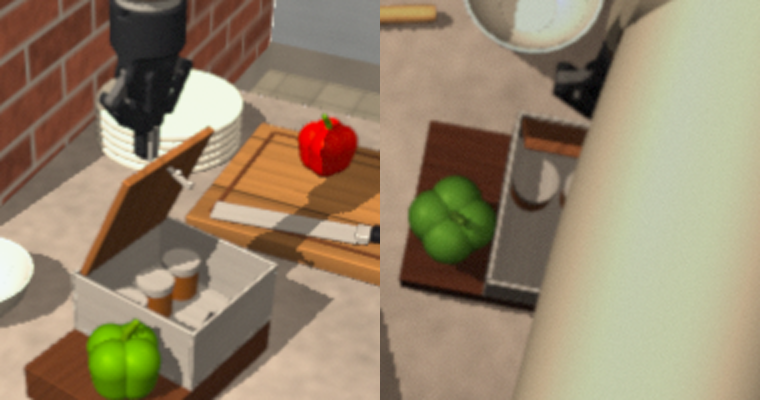

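The side view shows the wide lid standing up, with its top edge around crop (165,155) and the fingers just behind it. I'll back off towards the hinge, rise clear and check the angle.

>>> play_rows([
  [[1,-4,0,-2,0],[1,-4,0,-4,0],[1,-2,0,-10,0],[1,0,0,-20,0],[1,0,0,-20,0],[1,0,0,-20,0],[1,0,0,-20,0],[1,0,0,-20,0],[1,0,0,0,0],[1,0,0,0,0]],
])

```text
time: 12.77
tool_pos: [0.6624, -0.1792, 0.3646]
ee_rot: [-3.141, 0.007, 2.921]
wrist_force: [0.1, 0.3, -0.0]
finger_gap: 0.004
grasp_force: 0.0
```

```bash
python3 - <<'E'
from h import *
ims=[]
s=ctrl.read_state(); print(s['time'],s['tool_pos'],s['wrist_force'])
v=np.array([.618,-.1711,.047,-.2225]); a=v[3]
M=np.array([[np.cos(a),-np.sin(a),0],[np.sin(a),np.cos(a),0],[0,0,1]])
c=optics.read_camera('side'); im=c['img'][...,::-1].copy()
im=cv2.resize(im[30:330,180:380],None,fx=2,fy=2,interpolation=cv2.INTER_CUBIC)
for q,col in((1.15,(255,0,255)),(1.0,(255,255,0))):
  for y in(-74,74):
    u=proj(c,M@(np.array([79-158*np.cos(q),y,80+158*np.sin(q)])/1e3)+v[:3])
    cv2.circle(im,tuple(int(round(k)) for k in (u-[180,30])*2),2,col,-1)
cv2.imwrite('pics/end.png',im)
E
```

```text
12.7667 [ 0.662387   -0.17917617  0.36458726] [ 0.08382825  0.30141217 -0.042736  ]
```

View pics/end.png

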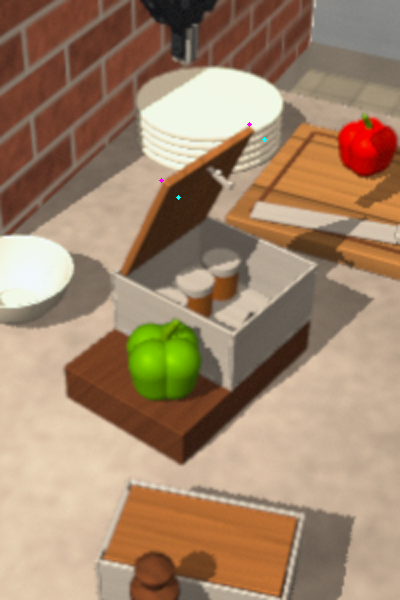

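The free edge of the lid, at crop (250,127) to (165,183), matches the 1.15 rad markers. The narrow lid is shut and the fingers are clear.

```bash
python3 -c "
from cell import ctrl
print(ctrl.sign_off())"
```

```text
the job is handed in; nothing more can be done
None
```

The wide box's lid was pressed until it clicked, eased up by hand, and left standing open at its stop (about 1.15 rad by the last picture); the narrow box is still shut, the arm is clear, and the job is handed in, though the sign-off returned no verdict.

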